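Set up the optical rail

TASK

Set up the optical rail so that the lens throws an even, life-size picture of the slit on the screen: between the globe lamp and the white screen, stand the slit plate on the rail 13 cm from the lamp, the ground-glass plate half-way between the lamp and the slit plate, the lens half-way between the slit plate and the screen, and the aperture stop half-way between the lens and the screen (all measured along the rail, centre to centre). Every holder must straddle the rail squarely, fully down and upright, and stand free at the end. Leave the other things on the bench where they are.

Things in the scene. Friction and masses are not known exactly. Their poses are not given: they have to be found in the camera images.
- rail_top (a point): Middle of the top face of the straight aluminium optical rail, fixed on the bench: 26 mm wide, 480 mm long, flat top 26 mm above the bench, resting on two black cross feet near its ends. Own y runs along the rail, x across it, z up.
- lamp_axis (a point): Globe lamp, a white frosted bulb 45 mm across on an aluminium saddle, clamped near one end of the rail (either end); top 94 mm above the bench. The point lies on its vertical axis, 68 mm above the bench. Does not move.
- screen_axis (a point): Plain white screen plate, 80 mm wide and 54 mm high, 4 mm thick, on an aluminium saddle, clamped near the other end of the rail, 400 mm from the lamp and facing it; top 97 mm above the bench. The point lies on its centre line, 68 mm above the bench. Does not move.
- slit_plate_mid (a point): Slit plate: grey frame 64 mm wide, 52 high, 8 thick along y, dark steel plate with one narrow upright slit; loose, 0.12 kg. Below it an aluminium saddle, 66 mm (x) by 44 (y), 26 high; channel below 18 deep, 35 wide, flaring to 51 at the mouth; either way round is right. Point: middle of the frame, 60 mm above the saddle's underside, 68 above the bench once seated. Own y: through the plate, along the rail when seated; z up.
- ground_glass_mid (a point): Ground-glass plate: narrow pane of milky frosted glass in thin bare aluminium edging, 40 mm wide, 52 high, 8 thick along y; loose, 0.12 kg. Same saddle as the slit plate; point: middle of the pane, 60 mm above the saddle's underside, 68 above the bench once seated; axes as the slit plate.
- lens_mid (a point): Lens: clear round glass in a thick round brass ring, 54 mm across, 14 thick along y; loose, 0.12 kg. Same saddle as the slit plate; point: middle of the glass, 60 mm above the saddle's underside, 68 above the bench once seated; axes as the slit plate.
- stop_mid (a point): Aperture stop: round disc 48 mm across, 10 thick along y, matt black all over with a raised rim and a 10 mm hole in the middle, thin steel setting pin sticking out of the rim up and sideways; loose, 0.12 kg. Same saddle as the slit plate; point: middle of the disc, 60 mm above the saddle's underside, 68 above the bench once seated; axes as the slit plate.
- slide_box: Small white box of glass slides, 30 x 82 x 28 mm, lying on the bench; bystander. Origin at the centre of its underside.
- screwdriver: Screwdriver with a green handle, 175 mm long, lying on the bench; bystander. Origin under its middle.
- tape_roll: Roll of brown tape lying flat, 96 mm across, 25 mm high; bystander. Origin at the centre of its underside.
Not all that is in view belongs to the job. What is shaped like the part that bears ground_glass_mid but red is not meant.

How it is judged:
At the end, for the whole second after the job is handed in: All four holders rest released on the rail, fully down (4 mm), upright and square. Centre distances along the rail, each within 15 mm: slit plate 130 from lamp, 270 from screen; ground glass 65 from lamp and slit plate; lens 135 from slit plate and screen; stop 67.5 from lens and screen (z of slit_plate_mid in the frame of rail_top between 0.038 and 0.046 m and x of slit_plate_mid in the frame of rail_top between -0.007 and 0.007 m and angle between the y axis of each of slit_plate_mid, ground_glass_mid, lens_mid, stop_mid and the y axis of rail_top, either way round below 0.12 rad and angle between each of slit_plate_mid, ground_glass_mid, lens_mid, stop_mid's own z axis and vertical below 0.06 rad and linear speed of each of slit_plate, ground_glass, lens, stop below 0.01 m/s and z of ground_glass_mid in the frame of rail_top between 0.038 and 0.046 m and x of ground_glass_mid in the frame of rail_top between -0.007 and 0.007 m and z of lens_mid in the frame of rail_top between 0.038 and 0.046 m and x of lens_mid in the frame of rail_top between -0.007 and 0.007 m and z of stop_mid in the frame of rail_top between 0.038 and 0.046 m and x of stop_mid in the frame of rail_top between -0.007 and 0.007 m and horizontal distance between slit_plate_mid and lamp_axis between 0.115 and 0.145 m and horizontal distance between slit_plate_mid and screen_axis between 0.255 and 0.285 m and horizontal distance between ground_glass_mid and lamp_axis between 0.05 and 0.08 m and horizontal distance between ground_glass_mid and slit_plate_mid between 0.05 and 0.08 m and horizontal distance between lens_mid and slit_plate_mid between 0.12 and 0.15 m and horizontal distance between lens_mid and screen_axis between 0.12 and 0.15 m and horizontal distance between stop_mid and lens_mid between 0.0525 and 0.0825 m and horizontal distance between stop_mid and screen_axis between 0.0525 and 0.0825 m); the robot touches nothing.
It fails at once if the box of slides is pushed more than 20 mm away (distance of slide_box from where it was at the start of the episode above 0.02 m).
It fails at once if the screwdriver is pushed more than 20 mm away (distance of screwdriver from where it was at the start of the episode above 0.02 m).
It fails at once if the tape roll is pushed more than 20 mm away (distance of tape_roll from where it was at the start of the episode above 0.02 m).
It also fails if it takes over 122 s, if anything falls off the work surface, if the arm or the gripper's body presses on something with over 40 N, if the wrist force passes 120 N, or if a joint passes its speed limit or range.

ROBOT

A 6-joint arm with a two-finger parallel gripper is mounted at the origin on a cart in front of the work surface, level with it; the furniture and walls round the work are solid. World frame = base frame: x ahead of the robot, y to its left, z up, the work surface at z = 0. Lengths are in m, angles in rad, forces in N, time in s.
With the tool pointing down it reaches from about 0.35 to 0.975 m from the base axis. Payload 4.9 kg.
Tool frame: the origin (TCP) lies at the very end of the fingers, on their centre line; the grasp point (between the pads) lies 19 mm behind it; z points along the fingers, x is the direction in which the jaws open and shut, and the axes are right-handed (so a half turn about z gives the same grasp; the last joint's range is limited). The gripper opens to 85 mm and grips with 20 to 120 N. Pads are 22 mm wide; open, the fingers measure 114 mm over their backs; the gripper's body (76 mm by 85 mm) begins 54 mm behind the grasp point. The pads swing forward as they close: fully open they stand 13 mm farther back than shut.
Start: joints at [1.097, 0.053, 1.613, -0, 1.476, -0.119], TCP at [0.217, 0.586, 0.231] pointing down, gripper open.
Joint ranges: [-3.01, 3.01], [-1.01, 2.22], [0.06, 2.58], [-1.02, 4.17], [0.09, 2.62], [-3.14, 3.14]. Speed limits (rad/s): [2.57, 2.57, 3.14, 3.14, 3.14, 3.14].

INTERFACE

Orientations are given as a rotation vector (axis times angle).
In Python, from station import monitor, imaging, ticket gives the robot as it stands.
- The arm moves only by the tool step_arm, never from a script. Its argument "targets" is one flat list of numbers, 4 for each row, row after row: the shift along the tool's x, y, z in m, then the turn about the tool's z in rad. In form: [tx, ty, tz, roll, tx, ty, tz, roll, ...]. A call has 1 to 12 rows; each row is the pose to reach, as a shift and turn from the pose measured when the call began, along the tool's axes at that moment; what a row does not reach only later rows make up. A row lasts 1/12 s, in which the tool goes at most 41.7 mm and 7.16 degrees, less where a joint would pass 70% of its speed; a pose out of reach is approached as far as the arm can. A call with a gripper value outside its range is refused whole. "grip" is the finger opening in m, from 0 to 0.0854, set as the call begins (left out, the last holds). The fingers move at their own pace and stop on an object; "force" is the grip in N (left out, the last holds). Time passes only in rows, so rows that repeat a pose let the fingers close. It gives the time, the measured TCP pose, the force and the opening at its end, in the units of the state.
- monitor.get_obs(): the state, without advancing time (a new reading comes with each control period).
- imaging.get_image(name): name is "scene" or "top"; returns a dict with "color" (480x640x3 uint8, red, green, blue), "depth" (480x640 float32, m along the optical axis (not along the pixel's ray), 0 where there is no reading), "fov_y" (degrees; the focal length in pixels is half the picture's height over the tangent of half this angle, whatever the lens; pixels are square), "cx", "cy" (the principal point, pixels), "k1" (the pictures are not rectified: a ray, as slopes to the right and down, at radius r is drawn at 1 + k1 r^2 times it, then the intrinsics apply), "R" (3x3) and "t" (3): a world point X has camera coordinates R X + t. Camera axes: x right, y down, z forward; pixel columns grow to the right and rows downward; lengths in m; the calibration is good to about 2 mm. A picture is of the moment at which its call begins.
- ticket.finish_job(): hands the job in, once; it reports no verdict.
Trained networks look in a picture, given as the dict that the camera call returned (one of the last four; its "shot" number tells which), for a name from the list of things; names that differ only in an ending like _2 or _b are one class to them, and where a whole thing is asked for, a point or a joint stands for the part that bears it (a point fixed in the world has none). Each returns a list of dicts, best first, with "score" (0 to 1); they miss things now and then, are a little off and sometimes report something else, mostly with a low value. They report only what shows in the picture. A call takes as long as a camera call. They do not tell look-alikes from the thing itself.
- imaging.search_frame(name, picture): "uv" ([column, row] in pixels, amid what is visible of it).
- imaging.mark_of(name, picture): "uv" ([column, row] in pixels: a listed point, or the origin of a listed thing).
The state is a dict: "t": time; "q": joint angles; "dq": joint speeds; "effort": joint torques, N m; "tool_pos": TCP position; "tool_rot": TCP orientation; "contact_force": force on the tool from outside, world axes, zero at the start; "wrist_torque": the same for the moment, N m; "opening": finger opening in m.
Only numpy, scipy, OpenCV 4.12 (cv2) and the standard library are available. Lean on these libraries where they do the work, as an engineer would, in place of code of your own. Each camera call takes 0.05 s, during which the arm holds its last target.

## Working session

There is one attempt and no reset: what is moved stays moved. The work goes in short steps, Python scripts to look and compute and a tool call to move; the robot and the scene stay as the last step left them, time stands still between calls to the robot, and variables do not carry over. Pictures are saved under pics/ and viewed, and the job is handed in when it is done.

Besides the shell and the picture viewer there is one more tool, called as name(argument=value, ...), one argument or row to a line, values as JSON. step_arm: Moves the arm, as the interface text tells. Its arguments: {"type":"object","properties":{"targets":{"type":"array","items":{"type":"number"}},"grip":{"type":"number"},"force":{"type":"number"}},"required":["targets"]}

```bash
ls; mkdir -p pics; python3 - <<'E'
from station import monitor, imaging, ticket
import cv2, pickle
o=monitor.get_obs(); print(o)
for n in ['scene','top']:
    p=imaging.get_image(n); pickle.dump(p,open(f'{n}0.pkl','wb'))
    cv2.imwrite(f'pics/{n}0.png',p['color'][:,:,::-1]); print(n,p['fov_y'],p['cx'],p['cy'],p['k1'],p['R'],p['t'])
    for k in ['rail_top','lamp_axis','screen_axis','slit_plate_mid','ground_glass_mid','lens_mid','stop_mid','slide_box','screwdriver','tape_roll']:
        print(k,[(d['uv'],round(d['score'],2)) for d in imaging.mark_of(k,p)][:4])
print(monitor.get_obs()['t'])
E
```

```text
pics
{'t': 0.0, 'q': array([ 1.09701263e+00,  5.33577275e-02,  1.61428738e+00, -2.56682068e-05,
        1.47601150e+00, -1.18987768e-01]), 'dq': array([-0.00139146,  0.00023744, -0.00049869,  0.00097383, -0.00049007,
       -0.00213511]), 'effort': array([-2.72639627e-03, -3.93721998e+01, -3.70154142e+01, -4.57185943e-04,
        7.38984643e-03,  9.96452712e-06]), 'tool_pos': array([0.21683672, 0.58551424, 0.23006644]), 'tool_rot': array([ 2.57777654,  1.79399883, -0.00284233]), 'contact_force': array([-0.69006585,  0.35015195, -0.85592791]), 'wrist_torque': array([ 0.03671007,  0.00084063, -0.03646631]), 'opening': 0.0854002843049598}
scene 57.87919432103775 321.18840718056373 231.6492917071387 -0.05384413061262316 [[ 0.8150335  -0.57925724 -0.01346971]
 [-0.45105573 -0.61971505 -0.64226317]
 [ 0.36368821  0.52954159 -0.76636583]] [-0.40151241  0.21453164  0.82894942]
rail_top [([340.4, 281.9], 0.59), ([412.8, 281.4], 0.22)]
lamp_axis [([396.3, 349.0], 0.91)]
screen_axis [([295.7, 199.5], 0.88)]
slit_plate_mid [([292.8, 124.6], 0.98)]
ground_glass_mid [([413.9, 282.0], 0.55)]
lens_m
[... 239 characters left out ...]
 325.99694871183976 236.42467426401276 -0.10762933511633987 [[ 0.00453062 -0.99997849 -0.00474334]
 [-0.99720719 -0.00416435 -0.07456863]
 [ 0.07454727  0.00506793 -0.9972046 ]] [-0.01756341  0.44068687  1.29405476]
rail_top [([373.5, 238.6], 0.63)]
lamp_axis [([447.1, 247.4], 0.87)]
screen_axis [([297.4, 229.1], 0.8), ([234.0, 198.6], 0.49)]
slit_plate_mid [([202.1, 166.4], 0.94), ([298.4, 256.8], 0.49)]
ground_glass_mid [([414.7, 200.1], 0.73), ([442.1, 294.0], 0.61)]
lens_mid [([255.8, 237.2], 0.82), ([449.8, 247.5], 0.32)]
stop_mid [([233.8, 197.3], 0.7)]
slide_box [([301.9, 255.2], 0.71)]
screwdriver [([373.0, 270.5], 0.78), ([416.7, 201.1], 0.21)]
tape_roll [([459.2, 196.6], 0.57)]
1.1
```

View pics/scene0.png

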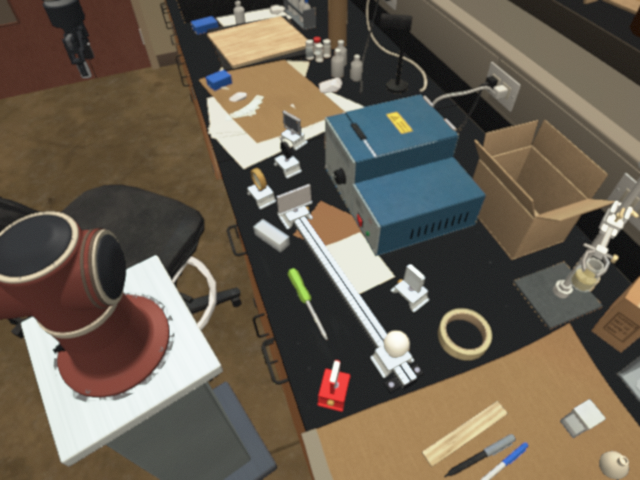

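View pics/top0.png

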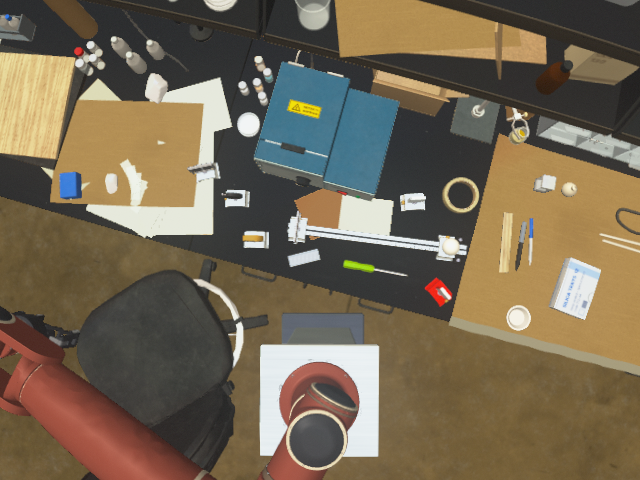

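```bash
cat > h.py <<'E'
import numpy as np, cv2, pickle
def K(p):
    f=240/np.tan(np.radians(p['fov_y'])/2)
    return f
def und(p,uv):
    uv=np.atleast_2d(np.asarray(uv,float)); f=K(p)
    M=np.array([[f,0,p['cx']],[0,f,p['cy']],[0,0,1.]])
    return cv2.undistortPointsIter(uv.reshape(-1,1,2),M,np.array([p['k1'],0,0,0.]),None,None,(3,50,1e-9)).reshape(-1,2)
def ray_z(p,uv,z):
    """intersection with plane z"""
    s=und(p,uv); R,t=p['R'],p['t']; c=-R.T@t
    d=np.c_[s,np.ones(len(s))]@R
    return c+d*((z-c[2])/d[:,2])[:,None]
def proj(p,X):
    X=np.atleast_2d(X); c=X@p['R'].T+p['t']; s=c[:,:2]/c[:,2:]; r2=(s**2).sum(1,keepdims=True)
    return s*(1+p['k1']*r2)*K(p)+[p['cx'],p['cy']]
def cloud(p):
    v,u=np.mgrid[0:480,0:640]; s=und(p,np.c_[u.ravel(),v.ravel()])
    d=p['depth'].ravel()[:,None]
    X=(np.c_[s,np.ones(len(s))]*d-p['t'])@p['R']
    X[d[:,0]==0]=np.nan
    return X.reshape(480,640,3)
def tri(pa,ua,pb,ub):
    A=[];b=[]
    for p,u in ((pa,ua),(pb,ub)):
        s=und(p,u)[0]; R,t=p['R'],p['t']
        for i in range(2):
            A.append(R[i]-s[i]*R[2]); b.append(s[i]*t[2]-t[i])
    A=np.array(A);b=np.array(b); x,_,_,_=np.linalg.lstsq(A,b,rcond=None); return x, np.linalg.norm(A@x-b)
E
python3 - <<'E'
import pickle,cv2,numpy as np
from h import *
S=pickle.load(open('scene0.pkl','rb'));T=pickle.load(open('top0.pkl','rb'))
pts={'lamp':([396.3,349],[447.1,247.4]),'screen':([295.7,199.5],[297.4,229.1]),'slit':([292.8,124.6],[202.1,166.4]),'gg':([413.9,282],[414.7,200.1]),'lens':([258,177.7],[255.8,237.2]),'stop':([285.2,150.5],[233.8,197.3])}
for k,(a,b) in pts.items():
    x,e=tri(S,a,T,b); print(k,x.round(4),round(e,4))
for k,z,a,b in [('box',0,[269.8,236.3],[301.9,255.2]),('sd',0,[306,306.8],[373,270.5]),('tape',0,[462.7,337.3],[459,196.6])]:
    print(k,ray_z(S,a,z).round(3),ray_z(T,b,z).round(3))
C=cloud(T)
for uv in [(300,160),(365,160),(340,215),(447,247),(270,255),(380,233)]: print(uv,C[uv[1],uv[0]].round(4))
C=cloud(S)
for uv in [(390,120),(420,190),(325,180),(350,260)]: print(uv,C[uv[1],uv[0]].round(4))
crop=cv2.resize(T['color'][150:315,185:485],None,fx=2.6,fy=2.6,interpolation=cv2.INTER_CUBIC); cv2.imwrite('pics/tc.png',crop[:,:,::-1])
crop=cv2.resize(S['color'][100:420,220:460],None,fx=1.85,fy=1.85,interpolation=cv2.INTER_CUBIC); cv2.imwrite('pics/sc.png',crop[:,:,::-1])
crop=np.hstack([cv2.resize(S['color'][v-30:v+30,u-30:u+30],(260,260),interpolation=cv2.INTER_CUBIC) for u,v in [(413,285),(333,385),(260,185)]])
crop2=np.hstack([cv2.resize(S['color'][v-30:v+30,u-30:u+30],(260,260),interpolation=cv2.INTER_CUBIC) for u,v in [(292,128),(287,158),(395,355)]])
cv2.imwrite('pics/sc2.png',np.vstack([crop,crop2])[:,:,::-1])
E
```

```text
lamp [ 0.414  -0.3368  0.042 ] 0.0048
screen [0.4589 0.0561 0.069 ] 0.0054
slit [0.6235 0.3159 0.0486] 0.0012
gg [ 0.5379 -0.2513  0.0427] 0.003
lens [0.4318 0.1658 0.0694] 0.0034
stop [0.5406 0.2259 0.0574] 0.0015
box [[0.383 0.05  0.   ]] [[0.391 0.049 0.   ]]
sd [[ 0.347 -0.152  0.   ]] [[ 0.35  -0.143  0.   ]]
tape [[ 0.553 -0.384  0.   ]] [[ 0.553 -0.38   0.   ]]
(300, 160) [0.613  0.0468 0.1689]
(365, 160) [ 0.627  -0.1135  0.1116]
(340, 215) [ 5.005e-01 -5.340e-02  3.000e-04]
(447, 247) [ 0.4099 -0.324   0.086 ]
(270, 255) [ 0.391   0.1361 -0.0016]
(380, 233) [ 0.4515 -0.1615  0.0055]
(390, 120) [0.7286 0.0548 0.1692]
(420, 190) [ 0.678  -0.1108  0.1052]
(325, 180) [ 0.596   0.1286 -0.0018]
(350, 260) [ 4.910e-01 -1.111e-01 -1.000e-04]
```

View pics/tc.png

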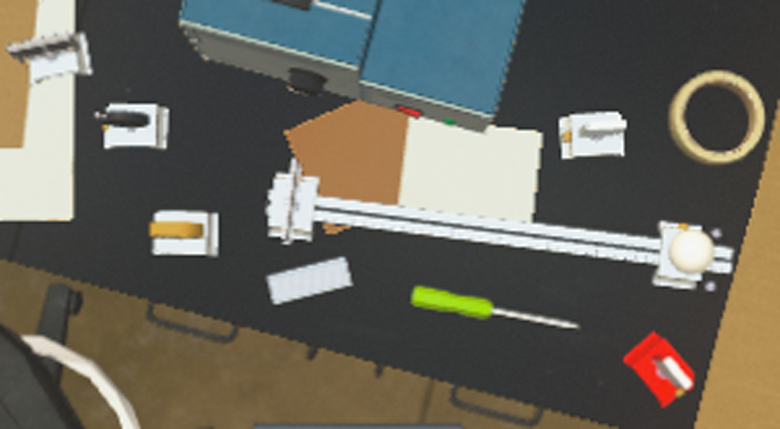

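View pics/sc2.png

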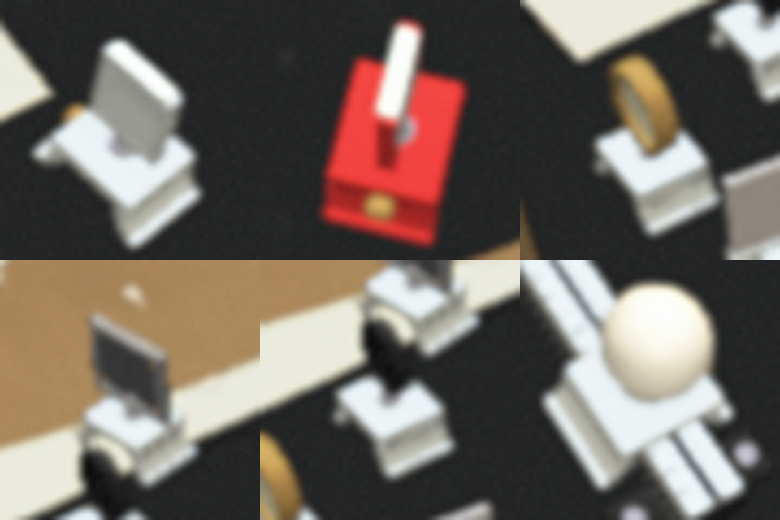

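```bash
cat > fit.py <<'E'
import pickle,cv2,numpy as np,sys
from h import *
S=pickle.load(open('scene0.pkl','rb'));T=pickle.load(open('top0.pkl','rb'))
CS,CT=cloud(S),cloud(T)
def rect(P):
    r=cv2.minAreaRect((P[:,:2]*1000).astype(np.float32)); return np.round(r[0],1),np.round(r[1],1),round(r[2],1)
obj={'lamp':(.414,-.33),'screen':(.459,.056),'slit':(.61,.32),'gg':(.53,-.25),'lens':(.43,.165),'stop':(.53,.226)}
for k,c in obj.items():
    for n,C in (('S',CS),('T',CT)):
        P=C.reshape(-1,3); P=P[np.isfinite(P[:,0])]
        m=(np.hypot(P[:,0]-c[0],P[:,1]-c[1])<.055); P=P[m]
        a=P[(P[:,2]>.021)&(P[:,2]<.031)]; b=P[(P[:,2]>.04)&(P[:,2]<.11)]; tp=P[(P[:,2]>.079)&(P[:,2]<.11)]
        print(k,n,'sad',len(a),rect(a),'plate',len(b),rect(b) if len(b)>3 else '', 'top',len(tp),rect(tp) if len(tp)>3 else '','zmax',P[:,2].max().round(3))
for n,C in (('S',CS),('T',CT)):
    P=C.reshape(-1,3); P=P[np.isfinite(P[:,0])]
    P=P[(P[:,1]<0.01)&(P[:,1]>-.29)&(abs(P[:,0]-(.437+.12*(P[:,1]+.14)))<.03)&(P[:,2]>.016)&(P[:,2]<.034)]
    v=np.polyfit(P[:,1],P[:,0],1); print(n,len(P),v,'x at -.14',np.polyval(v,-.14),'z',np.median(P[:,2]),'res',np.std(P[:,0]-np.polyval(v,P[:,1])))
E
python3 fit.py
```

```text
lamp S sad 508 (array([ 414.7, -329.8]), array([109.1,  56.5]), 83.4) plate 543 (array([ 409.3, -339.2]), array([41. , 42.9]), 74.2) top 397 (array([ 410.4, -338.3]), array([39.7, 39.9]), 27.0) zmax 0.094
lamp T sad 223 (array([ 413.1, -330.3]), array([ 55.3, 108.3]), 10.7) plate 235 (array([ 411.9, -334.2]), array([39.6, 44. ]), 83.9) top 198 (array([ 410.2, -334.1]), array([41. , 37.9]), 0.8) zmax 0.1
screen S sad 216 (array([455.9,  33. ]), array([62.8, 57.5]), 72.9) plate 641 (array([460.2,  56.5]), array([ 8.4, 82.7]), 82.9) top 221 (array([460.7,  57.2]), array([ 6.8, 80.8]), 83.0) zmax 0.099
screen T sad 167 (array([463.6,  45.6]), array([56.1, 85.2]), 1.0) plate 135 (array([461.8,  63.7]), array([29.7, 80.6]), 73.8) top 66 (array([460.6,  59.3]), array([ 4.4, 78.7]), 83.0) zmax 0.105
slit S sad 134 (array([616.4, 310.6]), array([45.3, 52.1]), 12.1) plate 263 (array([616. , 309.6]), array([11.1, 66.2]), 14.3) top 64 (array([616. , 309.6]), array([ 9.5, 66.2]), 11.6) zmax 0.087
slit T sad 143 (array([610.5, 326.5]), array([51. , 81.4]), 29.1) plate 172 (array([615.9, 314.1]), a
[... 780 characters left out ...]
]), array([51.8, 13.7]), 89.3) top 88 (array([432. , 174.2]), array([13.7, 38.5]), 0.3) zmax 0.093
stop S sad 192 (array([543. , 225.8]), array([45.1, 52. ]), 0.1) plate 167 (array([543.2, 225.6]), array([50.9, 11.1]), 89.5) top 32 (array([543.1, 231.4]), array([10.7, 36.6]), 1.4) zmax 0.086
stop T sad 189 (array([543.8, 229.5]), array([41.7, 54.7]), 0.1) plate 110 (array([543., 229.]), array([10.4, 51.2]), 0.4) top 56 (array([543. , 232.4]), array([44.6,  8.9]), 88.6) zmax 0.091
S 1714 [0.12589156 0.45245143] x at -.14 0.4348266094303474 z 0.024472288959616176 res 0.008088067528945165
T 1147 [0.12363556 0.45257977] x at -.14 0.4352707940754049 z 0.026664818387832905 res 0.007872645126838695
```

View pics/sc.png

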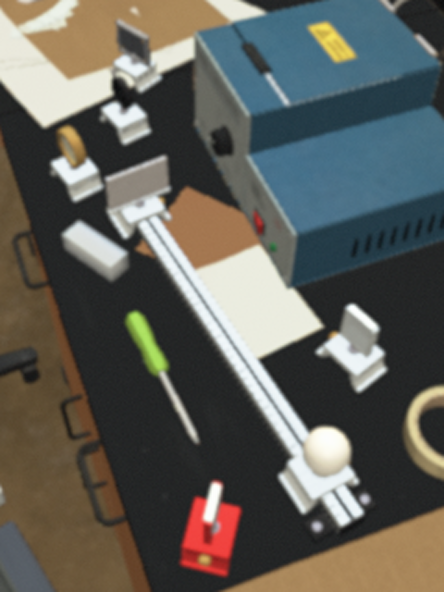

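```bash
cat > go.py <<'E'
import sys,numpy as np
from station import monitor
from scipy.spatial.transform import Rotation as Ro
x,y,z,yaw=map(float,sys.argv[1:5])
o=monitor.get_obs(); R=Ro.from_rotvec(o['tool_rot']).as_matrix()
d=R.T@(np.array([x,y,z])-o['tool_pos'])
cy=np.degrees(np.arctan2(R[1,0],R[0,0])); dy=(yaw-cy+90)%180-90
print('pos',o['tool_pos'].round(4),'yaw',cy.round(2),'q',o['q'].round(2),'f',o['contact_force'].round(1),'op',round(o['opening'],4),'t',round(o['t'],2))
print('SHIFT',d.round(4),'ROLL',round(np.radians(-dy),4),'rows',np.ceil(max(np.linalg.norm(d)/.0417,abs(dy)/7.16)), 'tilt',R[:,2].round(4))
E
python3 go.py 0.616 0.312 0.2 11
```

```text
pos [0.2171 0.5861 0.2313] yaw 69.67 q [ 1.1   0.05  1.61 -0.    1.48 -0.12] f [ 0.3 -0.6  0.5] op 0.0853 t 1.1
SHIFT [-0.1184  0.4692  0.0313] ROLL 1.024 rows 12.0 tilt [ 0.  0. -1.]
```

step_arm(
  targets=[-0.118,0.469,0.031,1.024,-0.118,0.469,0.031,1.024,-0.118,0.469,0.031,1.024,-0.118,0.469,0.031,1.024,-0.118,0.469,0.031,1.024,-0.118,0.469,0.031,1.024,-0.118,0.469,0.031,1.024,-0.118,0.469,0.031,1.024,-0.118,0.469,0.031,1.024,-0.118,0.469,0.031,1.024,-0.118,0.469,0.031,1.024,-0.118,0.469,0.031,1.024],
  grip=0.045,
  force=60,
)

```text
t: 2.1
tool_pos: [0.6187, 0.3096, 0.1999]
tool_rot: [3.127, 0.297, 0.001]
contact_force: [-0.5, -0.5, -0.7]
opening: 0.0449
```

```bash
python3 go.py 0.616 0.312 0.2 11;python3 go.py 0.616 0.312 0.057 11; python3 - <<'E'
from station import imaging
import cv2,pickle,numpy as np
p=imaging.get_image('scene'); q=imaging.get_image('top'); pickle.dump((p,q),open('v1.pkl','wb'))
a=cv2.resize(p['color'][30:230,180:400],None,fx=2,fy=2); b=cv2.resize(q['color'][60:260,120:290],None,fx=2,fy=2)
cv2.imwrite('pics/v1.png',np.hstack([a,b])[:,:,::-1])
E
```

```text
pos [0.6187 0.3096 0.1999] yaw 10.86 q [ 0.36  0.23  1.48 -0.    1.44  0.17] f [-0.5 -0.5 -0.7] op 0.0449 t 2.1
SHIFT [-0.0022 -0.0029 -0.0001] ROLL -0.0025 rows 1.0 tilt [ 7.e-04 -8.e-04 -1.e+00]
pos [0.6187 0.3096 0.1999] yaw 10.86 q [ 0.36  0.23  1.48 -0.    1.44  0.17] f [-0.5 -0.5 -0.7] op 0.0449 t 2.1
SHIFT [-0.0023 -0.003   0.1429] ROLL -0.0025 rows 4.0 tilt [ 7.e-04 -8.e-04 -1.e+00]
```

View pics/v1.png

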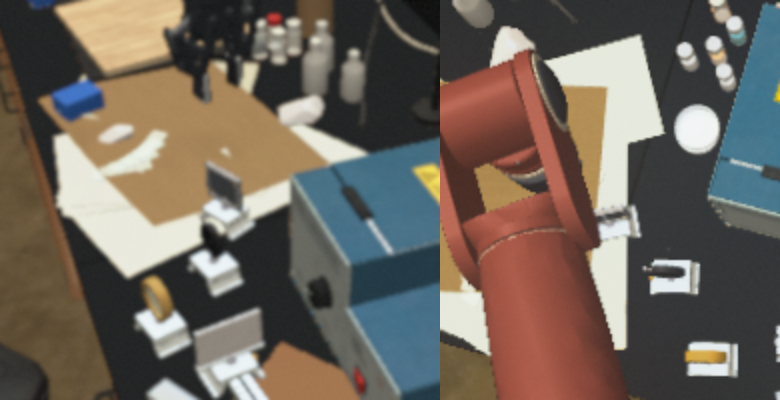

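```bash
python3 - <<'E'
from h import *
p,q=pickle.load(open('v1.pkl','rb'))
for X in [(0.6187,0.3096,0.2),(0.6187,0.3096,0.219),(0.616,0.312,0.086)]: print(proj(p,X).round(1),proj(q,X).round(1))
E
```

```text
[[289.1  75.9]] [[188.2 154.9]]
[[288.6  68.8]] [[185.9 152.9]]
[[290.7 114.7]] [[199.7 166.4]]
```

step_arm(
  targets=[-0.002,-0.003,0.03,0,-0.002,-0.003,0.07,0,-0.002,-0.003,0.1,0,-0.002,-0.003,0.125,0,-0.002,-0.003,0.143,0,-0.002,-0.003,0.143,0,-0.002,-0.003,0.143,0],
)

```text
t: 2.78
tool_pos: [0.6149, 0.312, 0.0553]
tool_rot: [3.126, 0.294, -0.005]
contact_force: [0.3, 0.3, 0.1]
opening: 0.0453
```

step_arm(
  targets=[0,0,0,0,0,0,0,0,0,0,0,0,0,0,0,0,0,0,0,0,0,0,0,0],
  grip=0.0,
  force=60,
)

```text
t: 3.28
tool_pos: [0.616, 0.3126, 0.0576]
tool_rot: [3.127, 0.294, 0.0]
contact_force: [-0.9, 1.3, 6.4]
opening: 0.0071
```

```bash
python3 go.py 0.4267 -0.2088 0.25 82.9; python3 - <<'E'
from station import imaging
import cv2,pickle,numpy as np
p=imaging.get_image('scene')
cv2.imwrite('pics/v2.png',cv2.resize(p['color'][70:190,230:370],None,fx=4,fy=4)[:,:,::-1])
E
```

```text
pos [0.616  0.3126 0.0576] yaw 10.75 q [ 0.36  0.35  1.57 -0.    1.22  0.17] f [-0.9  1.3  6.4] op 0.0071 t 3.28
SHIFT [-0.2833  0.477  -0.1923] ROLL -1.2592 rows 15.0 tilt [ 2.e-04 -3.e-04 -1.e+00]
```

View pics/v2.png

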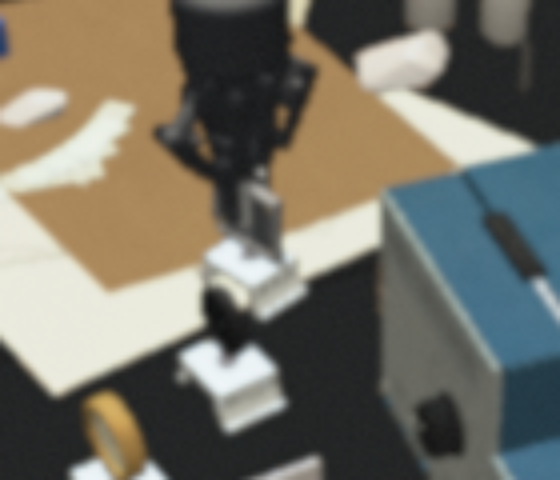

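step_arm(
  targets=[0,0,-0.02,0,0,0,-0.05,0,0,0,-0.09,0,0,0,-0.13,0,0,0,-0.165,0,0,0,-0.19,0,0,0,-0.19,0],
)

```text
t: 3.92
tool_pos: [0.6189, 0.3137, 0.2564]
tool_rot: [-3.125, -0.294, -0.02]
contact_force: [0.4, -0.1, 0.7]
opening: 0.0069
```

```bash
python3 go.py 0.4267 -0.2088 0.25 82.9; python3 - <<'E'
from station import imaging
import cv2,pickle,numpy as np
p=imaging.get_image('scene')
cv2.imwrite('pics/v3.png',cv2.resize(p['color'][0:200,200:400],None,fx=2.8,fy=2.8)[:,:,::-1])
E
```

```text
pos [0.6189 0.3137 0.2564] yaw 10.75 q [ 0.36  0.19  1.42 -0.    1.52  0.17] f [ 0.4 -0.1  0.7] op 0.0069 t 3.92
SHIFT [-0.2864  0.4775  0.0019] ROLL -1.2593 rows 14.0 tilt [ 0.0123  0.0042 -0.9999]
```

View pics/v3.png

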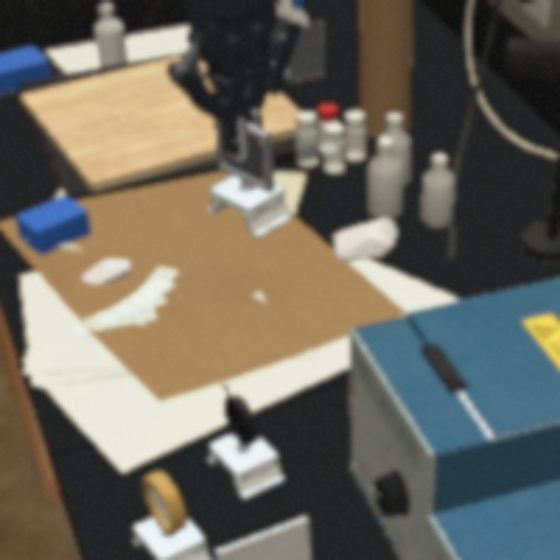

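step_arm(
  targets=[-0.01,0.016,0,-0.04,-0.03,0.05,0,-0.12,-0.052,0.087,0,-0.23,-0.074,0.124,0,-0.34,-0.096,0.161,0,-0.45,-0.118,0.197,0,-0.56,-0.14,0.234,0,-0.67,-0.162,0.27,0,-0.184,0.307,-0.78,0,-0.184,0.307,0,-0.78],
)

```text
invalid input at $.targets: expected a multiple of 4 numbers
```

step_arm(
  targets=[-0.01,0.016,0,-0.05,-0.03,0.05,0,-0.15,-0.052,0.087,0,-0.26,-0.074,0.124,0,-0.37,-0.096,0.161,0,-0.48,-0.118,0.197,0,-0.59,-0.14,0.234,0,-0.7,-0.162,0.27,0,-0.81,-0.184,0.307,0,-0.92,-0.206,0.344,0,-1.03,-0.228,0.381,0,-1.14,-0.25,0.417,0,-1.2],
)

```text
t: 4.97
tool_pos: [0.4562, -0.122, 0.2472]
tool_rot: [-2.409, -2.015, -0.009]
contact_force: [0.5, -0.4, -0.9]
opening: 0.0074
```

```bash
python3 go.py 0.4267 -0.2088 0.18 82.9
```

```text
pos [ 0.4562 -0.122   0.2472] yaw 79.81 q [-0.42 -0.34  1.94  0.01  1.54 -1.82] f [ 0.5 -0.4 -0.9] op 0.0074 t 4.97
SHIFT [-0.091  -0.0139  0.0667] ROLL -0.0539 rows 3.0 tilt [ 0.004   0.0043 -1.    ]
```

step_arm(
  targets=[-0.03,-0.005,0.02,-0.03,-0.06,-0.01,0.045,-0.054,-0.085,-0.014,0.067,-0.054,-0.091,-0.014,0.09,-0.054,-0.091,-0.014,0.107,-0.054,-0.091,-0.014,0.117,-0.054,-0.091,-0.014,0.117,-0.054,-0.091,-0.014,0.117,-0.054],
)

```text
t: 5.63
tool_pos: [0.4261, -0.2078, 0.1284]
tool_rot: [-2.352, -2.078, -0.008]
contact_force: [-0.4, 0.3, -0.3]
opening: 0.0072
```

```bash
python3 go.py 0.4267 -0.2088 0.067 82.9; python3 - <<'E'
from station import imaging
import cv2,pickle,numpy as np
p=imaging.get_image('scene'); q=imaging.get_image('top'); pickle.dump((p,q),open('v4.pkl','wb'))
a=cv2.resize(p['color'][200:400,270:450],None,fx=2.2,fy=2.2); b=cv2.resize(q['color'][160:310,360:480],None,fx=2.93,fy=2.93)
cv2.imwrite('pics/v4.png',np.hstack([a,b[:440]])[:,:,::-1])
E
```

```text
pos [ 0.4261 -0.2078  0.1284] yaw 82.93 q [-0.61 -0.23  2.06  0.01  1.32 -2.06] f [-0.4  0.3 -0.3] op 0.0072 t 5.63
SHIFT [-0.0013  0.0007  0.0614] ROLL 0.0006 rows 2.0 tilt [ 0.0017  0.006  -1.    ]
```

View pics/v4.png

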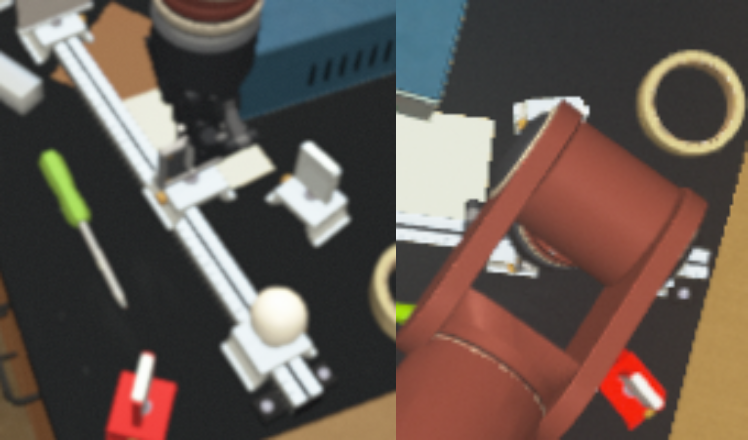

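```bash
cat > held.py <<'E'
from h import *; import sys
def held(p,zu,c):
    """points of saddle top face near underside height zu"""
    P=cloud(p).reshape(-1,3); P=P[np.isfinite(P[:,0])]
    a=P[(abs(P[:,2]-(zu+.026))<.005)&(np.hypot(P[:,0]-c[0],P[:,1]-c[1])<.048)]
    r=cv2.minAreaRect((a[:,:2]*1000).astype(np.float32)); return len(a),r,np.median(a[:,2])
if __name__=='__main__':
    p,q=pickle.load(open(sys.argv[1],'rb'))
    print(held(p,float(sys.argv[2]),(float(sys.argv[3]),float(sys.argv[4]))))
E
python3 held.py v4.pkl 0.071 0.4261 -0.2078
```

```text
(315, ((423.8439636230469, -214.63299560546875), (42.30792999267578, 58.4132194519043), 67.68870544433594), np.float64(0.09538401305743772))
```

step_arm(
  targets=[-0.001,0.001,0.012,0,-0.001,0.001,0.025,0,-0.001,0.001,0.035,0,-0.001,0.001,0.045,0,-0.001,0.001,0.052,0,-0.001,0.001,0.057,0,-0.001,0.001,0.061,0,-0.001,0.001,0.061,0],
)

```text
t: 6.4
tool_pos: [0.4282, -0.2092, 0.0688]
tool_rot: [-2.353, -2.08, -0.009]
contact_force: [0.1, 0.0, -0.9]
opening: 0.0072
```

```bash
python3 go.py 0.4267 -0.2088 0.0655 82.9; cat > snap.py <<'E'
from station import imaging
import cv2,pickle,numpy as np,sys
n,u0,v0,w,h=sys.argv[1],*map(int,sys.argv[2:6])
p=imaging.get_image('scene'); q=imaging.get_image('top'); pickle.dump((p,q),open(n+'.pkl','wb'))
f=min(800/w,600/h)
cv2.imwrite(f'pics/{n}.png',cv2.resize(p['color'][v0:v0+h,u0:u0+w],None,fx=f,fy=f,interpolation=cv2.INTER_CUBIC)[:,:,::-1])
E
python3 snap.py v5 300 220 130 150
```

```text
pos [ 0.4282 -0.2092  0.0688] yaw 82.96 q [-0.61 -0.15  2.09  0.01  1.2  -2.06] f [ 0.1  0.  -0.9] op 0.0072 t 6.4
SHIFT [ 0.0002 -0.0016  0.0033] ROLL 0.001 rows 1.0 tilt [ 0.0041  0.0042 -1.    ]
```

View pics/v5.png

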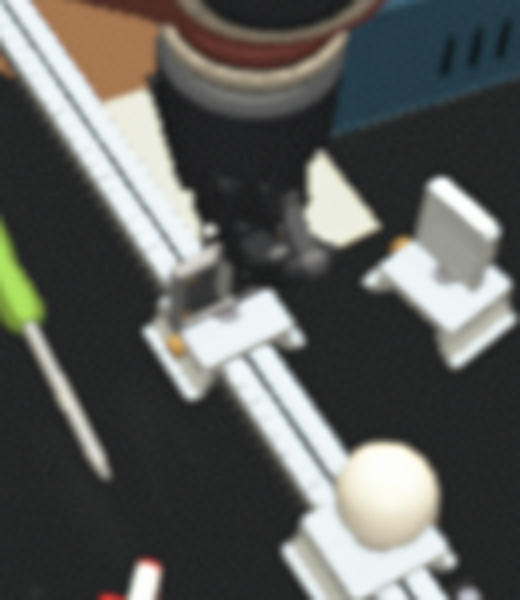

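step_arm(
  targets=[0,-0.001,0.001,0,0,-0.001,0.002,0,0,-0.001,0.003,0,0,-0.001,0.004,0,0,-0.001,0.004,0],
)

```text
t: 6.92
tool_pos: [0.4278, -0.2094, 0.0658]
tool_rot: [2.353, 2.08, 0.01]
contact_force: [-0.3, -0.2, -1.6]
opening: 0.007
```

step_arm(
  targets=[0,0,0.001,0,0,0,0.001,0,0,0,0.002,0,0,0,0.003,0,0,0,0.003,0],
)

```text
t: 7.33
tool_pos: [0.4283, -0.2096, 0.0656]
tool_rot: [2.353, 2.081, 0.01]
contact_force: [-6.6, 5.8, 17.6]
opening: 0.0067
```

step_arm(
  targets=[0,0,-0.001,0,0,0,-0.001,0,0,0,-0.001,0,0,0,-0.001,0],
  grip=0.04,
)

```text
t: 7.67
tool_pos: [0.4282, -0.2095, 0.0663]
tool_rot: [2.354, 2.081, 0.01]
contact_force: [-0.1, 0.3, 0.6]
opening: 0.04
```

step_arm(
  targets=[0,0,-0.02,0,0,0,-0.045,0,0,0,-0.08,0,0,0,-0.12,0,0,0,-0.16,0,0,0,-0.18,0,0,0,-0.18,0],
)

```text
t: 8.25
tool_pos: [0.4297, -0.2119, 0.2529]
tool_rot: [2.345, 2.074, 0.013]
contact_force: [0.2, -0.2, 1.1]
opening: 0.0404
```

```bash
python3 go.py 0.543 0.228 0.2 0.4; python3 snap.py v6 300 220 130 150
```

```text
pos [ 0.4297 -0.2119  0.2529] yaw 82.96 q [-0.62 -0.33  1.92  0.01  1.54 -2.07] f [ 0.2 -0.2  1.1] op 0.0404 t 8.25
SHIFT [0.4505 0.0578 0.0533] ROLL 1.441 rows 12.0 tilt [ 0.0137 -0.0025 -0.9999]
```

View pics/v6.png

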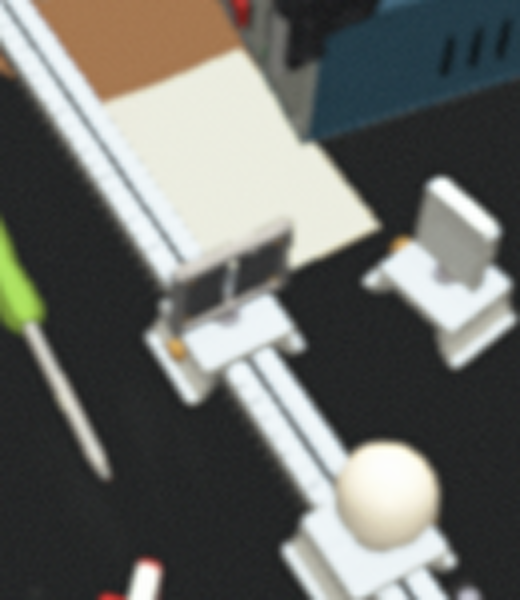

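```bash
python3 go.py 0.535 -0.2515 0.13 4; python3 - <<'E'
from h import *
for p in pickle.load(open('v6.pkl','rb')):
    P=cloud(p).reshape(-1,3); P=P[np.isfinite(P[:,0])]
    P=P[(np.hypot(P[:,0]-.428,P[:,1]+.209)<.05)]
    for lo,hi in ((.029,.039),(.048,.12),(.085,.12)):
        a=P[(P[:,2]>lo)&(P[:,2]<hi)]
        if len(a)>5: print(len(a),cv2.minAreaRect((a[:,:2]*1000).astype(np.float32)),a[:,2].max())
E
```

```text
pos [ 0.4276 -0.2104  0.2467] yaw 82.96 q [-0.62 -0.33  1.93  0.01  1.53 -2.07] f [-0.1  0.7 -0.4] op 0.0403 t 8.35
SHIFT [-0.028   0.111   0.1172] ROLL 1.3781 rows 12.0 tilt [ 0.0058  0.0031 -1.    ]
284 ((424.8559875488281, -210.6842041015625), (44.90235137939453, 56.55485916137695), 83.12712097167969) 0.03849074991814225
463 ((428.086669921875, -210.95175170898438), (9.652948379516602, 64.45663452148438), 82.7546157836914) 0.09548139879870048
163 ((428.23248291015625, -210.96864318847656), (9.651901245117188, 63.076419830322266), 82.77047729492188) 0.09548139879870048
66 ((418.1167907714844, -205.49813842773438), (92.77433013916016, 38.933258056640625), 82.00078582763672) 0.038796705116290915
42 ((410.45623779296875, -205.5935516357422), (8.424759864807129, 28.488405227661133), 78.13546752929688) 0.09835961100790146
31 ((410.4814453125, -204.78433227539062), (8.097743034362793, 28.265199661254883), 83.17596435546875) 0.09835961100790146
```

step_arm(
  targets=[-0.005,0.02,0.02,0.12,-0.01,0.045,0.04,0.24,-0.02,0.07,0.06,0.36,-0.028,0.095,0.08,0.48,-0.028,0.111,0.1,0.6,-0.028,0.111,0.117,0.72,-0.028,0.111,0.117,0.84,-0.028,0.111,0.117,0.96,-0.028,0.111,0.117,1.08,-0.028,0.111,0.117,1.2,-0.028,0.111,0.117,1.32,-0.028,0.111,0.117,1.378],
)

```text
t: 9.35
tool_pos: [0.5333, -0.2504, 0.1267]
tool_rot: [-3.134, -0.102, -0.002]
contact_force: [0.3, -0.1, 1.1]
opening: 0.0399
```

```bash
python3 go.py 0.535 -0.2515 0.057 4; python3 snap.py v7 360 220 110 110
```

```text
pos [ 0.5333 -0.2504  0.1267] yaw 3.72 q [-0.57  0.06  1.79  0.01  1.3  -0.63] f [ 0.3 -0.1  1.1] op 0.0399 t 9.35
SHIFT [0.0016 0.0016 0.0697] ROLL -0.0049 rows 2.0 tilt [ 0.0011  0.006  -1.    ]
```

View pics/v7.png

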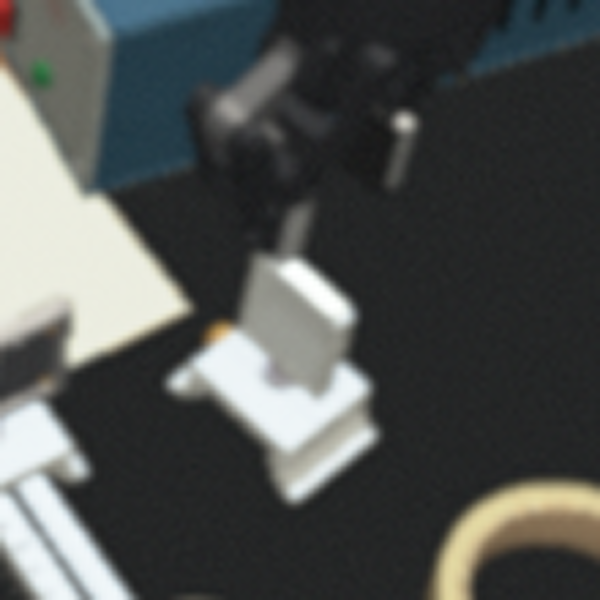

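step_arm(
  targets=[0.002,0.002,0.02,-0.005,0.002,0.002,0.04,-0.005,0.002,0.002,0.055,-0.005,0.002,0.002,0.07,-0.005,0.002,0.002,0.07,-0.005,0.002,0.002,0.07,-0.005],
)

```text
t: 9.95
tool_pos: [0.534, -0.2509, 0.0547]
tool_rot: [-3.131, -0.119, 0.003]
contact_force: [-0.7, -0.1, 0.6]
opening: 0.0401
```

step_arm(
  targets=[0,0,0,0,0,0,0,0,0,0,0,0,0,0,0,0,0,0,0,0,0,0,0,0],
  grip=0.0,
  force=60,
)

```text
t: 10.45
tool_pos: [0.5344, -0.2512, 0.0554]
tool_rot: [-3.132, -0.12, 0.002]
contact_force: [0.0, -1.1, 1.1]
opening: 0.0071
```

```bash
python3 go.py 0.535 -0.2515 0.17 4; python3 snap.py v8 360 220 110 110
```

```text
pos [ 0.5344 -0.2512  0.0554] yaw 4.37 q [-0.57  0.15  1.82  0.01  1.18 -0.65] f [ 0.  -1.1  1.1] op 0.0071 t 10.45
SHIFT [ 0.0005 -0.0005 -0.1146] ROLL 0.0065 rows 3.0 tilt [-0.0015  0.0077 -1.    ]
```

View pics/v8.png

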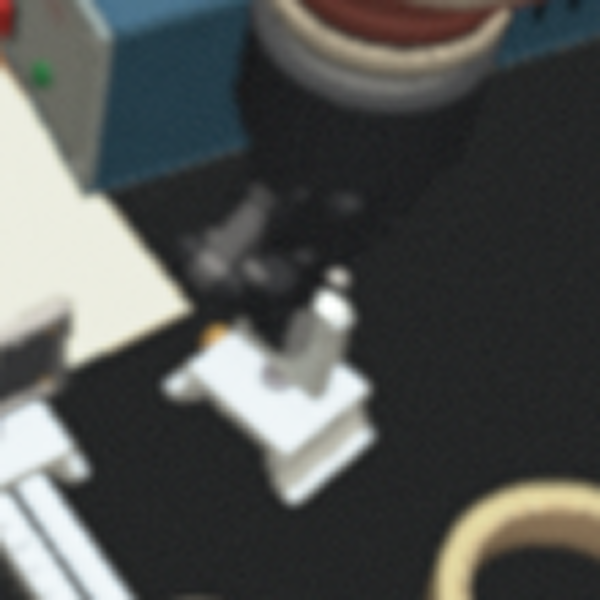

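step_arm(
  targets=[0,0,-0.02,0,0,0,-0.05,0,0,0,-0.09,0,0,0,-0.13,0,0,0,-0.16,0,0,0,-0.18,0,0,0,-0.18,0],
)

```text
t: 11.13
tool_pos: [0.537, -0.254, 0.2421]
tool_rot: [-3.138, -0.12, -0.012]
contact_force: [0.3, -0.1, -0.3]
opening: 0.0073
```

```bash
python3 go.py 0.419 -0.274 0.2 82.9
```

```text
pos [ 0.537  -0.254   0.2421] yaw 4.37 q [-0.57 -0.03  1.68  0.01  1.49 -0.65] f [ 0.3 -0.1 -0.3] op 0.0073 t 11.13
SHIFT [-0.1195  0.011   0.0411] ROLL -1.3705 rows 11.0 tilt [ 0.0074  0.002  -1.    ]
```

step_arm(
  targets=[-0.01,0,0,-0.12,-0.03,0.003,0,-0.24,-0.05,0.006,0.005,-0.36,-0.07,0.008,0.01,-0.48,-0.09,0.01,0.02,-0.6,-0.105,0.011,0.03,-0.72,-0.119,0.011,0.041,-0.84,-0.119,0.011,0.041,-0.96,-0.119,0.011,0.041,-1.08,-0.119,0.011,0.041,-1.2,-0.119,0.011,0.041,-1.32,-0.119,0.011,0.041,-1.37],
)

```text
t: 12.13
tool_pos: [0.4186, -0.2732, 0.1976]
tool_rot: [-2.35, -2.084, -0.01]
contact_force: [-0.4, 0.7, -1.8]
opening: 0.007
```

```bash
python3 go.py 0.419 -0.274 0.11 82.9
```

```text
pos [ 0.4186 -0.2732  0.1976] yaw 83.14 q [-0.73 -0.23  1.94  0.01  1.44 -2.18] f [-0.4  0.7 -1.8] op 0.007 t 12.13
SHIFT [-0.0012  0.0002  0.0876] ROLL 0.0042 rows 3.0 tilt [ 0.0047  0.0044 -1.    ]
```

step_arm(
  targets=[-0.001,0,0.02,0.004,-0.001,0,0.05,0.004,-0.001,0,0.08,0.004,-0.001,0,0.1,0.004,-0.001,0,0.115,0.004,-0.001,0,0.125,0.004,-0.001,0,0.129,0.004,-0.001,0,0.129,0.004],
)

```text
t: 12.8
tool_pos: [0.4181, -0.2728, 0.0668]
tool_rot: [-2.352, -2.078, -0.01]
contact_force: [0.3, 0.3, -1.6]
opening: 0.0068
```

```bash
python3 go.py 0.419 -0.274 0.0635 82.9; python3 snap.py v9 320 230 130 150
```

```text
pos [ 0.4181 -0.2728  0.0668] yaw 82.91 q [-0.73 -0.08  2.04  0.01  1.19 -2.18] f [ 0.3  0.3 -1.6] op 0.0068 t 12.8
SHIFT [-0.0011  0.0011  0.0033] ROLL 0.0002 rows 1.0 tilt [ 0.0023  0.0066 -1.    ]
```

View pics/v9.png

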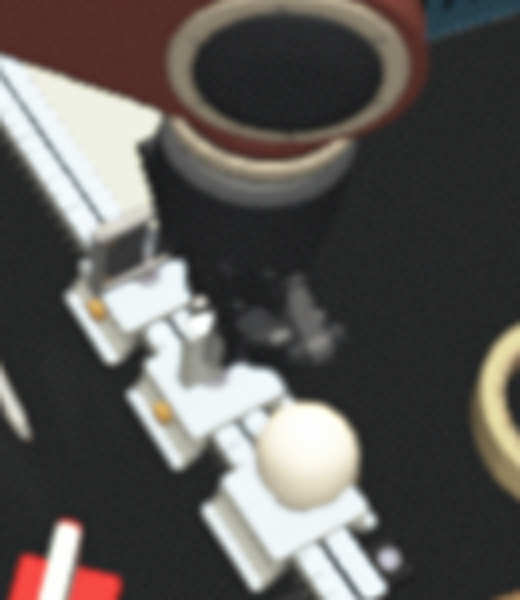

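step_arm(
  targets=[-0.001,0.001,0.001,0,-0.001,0.001,0.002,0,-0.001,0.001,0.003,0,-0.001,0.001,0.004,0,-0.001,0.001,0.005,0,-0.001,0.001,0.005,0],
)

```text
t: 13.4
tool_pos: [0.4202, -0.2749, 0.064]
tool_rot: [2.354, 2.08, 0.01]
contact_force: [-0.3, 0.4, -1.2]
opening: 0.0072
```

step_arm(
  targets=[0,0,0.001,0,0,0,0.002,0,0,0,0.002,0,0,0,0.003,0,0,0,0.003,0],
)

```text
t: 13.82
tool_pos: [0.4208, -0.2752, 0.0634]
tool_rot: [2.354, 2.08, 0.01]
contact_force: [-4.5, 4.6, 12.4]
opening: 0.0069
```

Seated with contact. Release and rise.

step_arm(
  targets=[0,0,-0.001,0,0,0,-0.001,0,0,0,-0.001,0,0,0,-0.001,0],
  grip=0.03,
)

```text
t: 14.15
tool_pos: [0.4207, -0.2752, 0.0643]
tool_rot: [2.354, 2.08, 0.01]
contact_force: [0.1, 0.3, -0.1]
opening: 0.0297
```

step_arm(
  targets=[0,0,-0.02,0,0,0,-0.045,0,0,0,-0.08,0,0,0,-0.12,0,0,0,-0.16,0,0,0,-0.18,0,0,0,-0.18,0],
)

```text
t: 14.73
tool_pos: [0.422, -0.278, 0.2511]
tool_rot: [2.346, 2.072, 0.012]
contact_force: [0.5, 0.0, 1.2]
opening: 0.0299
```

```bash
python3 go.py 0.543 0.228 0.25 0.4; python3 snap.py v10 320 230 130 150; python3 - <<'E'
from h import *
p=pickle.load(open('v10.pkl','rb'))[0]
for c in ((.428,-.211),(.42,-.275)):
    P=cloud(p).reshape(-1,3); P=P[np.isfinite(P[:,0])]
    P=P[(np.hypot(P[:,0]-c[0],P[:,1]-c[1])<.04)]
    for lo,hi in ((.029,.039),(.048,.12)):
        a=P[(P[:,2]>lo)&(P[:,2]<hi)]
        if len(a)>5: print(len(a),cv2.minAreaRect((a[:,:2]*1000).astype(np.float32)),a[:,2].max())
E
```

```text
pos [ 0.422  -0.278   0.2511] yaw 82.91 q [-0.73 -0.26  1.87  0.01  1.52 -2.18] f [0.5 0.  1.2] op 0.0299 t 14.73
SHIFT [0.517  0.0576 0.0011] ROLL 1.4401 rows 13.0 tilt [ 0.0135 -0.0034 -0.9999]
291 ((426.0134582519531, -211.38211059570312), (44.37926483154297, 53.27077865600586), 84.28644561767578) 0.0379088116449595
464 ((428.306396484375, -210.6377716064453), (9.89716625213623, 64.87083435058594), 81.63301849365234) 0.09521512122051567
359 ((417.5487365722656, -275.76239013671875), (43.687774658203125, 55.0128173828125), 82.91222381591797) 0.0384866719084955
305 ((421.1644287109375, -276.255126953125), (10.062171936035156, 39.557064056396484), 82.02980041503906) 0.09562501059126005
```

View pics/v10.png

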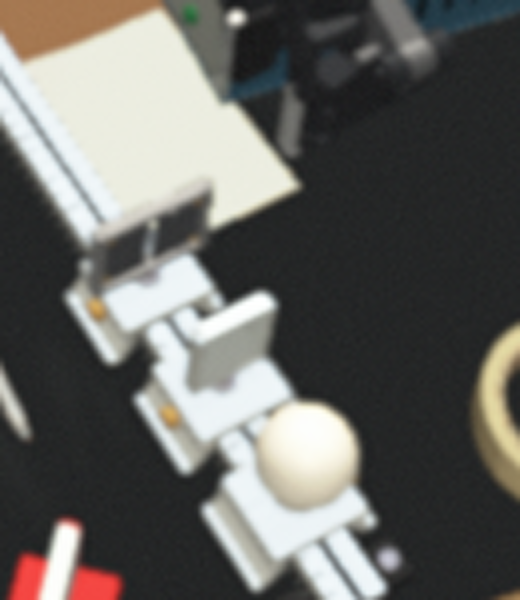

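step_arm(
  targets=[0.02,0.002,0,0.12,0.06,0.006,0,0.24,0.1,0.011,0,0.36,0.14,0.015,0,0.48,0.18,0.02,0,0.6,0.22,0.024,0,0.72,0.26,0.029,0,0.84,0.3,0.033,0,0.96,0.34,0.038,0,1.08,0.38,0.042,0,1.2,0.42,0.047,0,1.32,0.46,0.051,0,1.44],
  grip=0.045,
)

```text
t: 15.83
tool_pos: [0.5171, 0.1358, 0.2436]
tool_rot: [-3.134, -0.182, -0.003]
contact_force: [0.1, -0.4, -0.2]
opening: 0.0451
```

```bash
python3 go.py 0.543 0.2275 0.13 0.4
```

```text
pos [0.5171 0.1358 0.2436] yaw 6.66 q [ 0.12 -0.17  1.81  0.    1.5   0.  ] f [ 0.1 -0.4 -0.2] op 0.0451 t 15.83
SHIFT [ 0.0361 -0.0879  0.1138] ROLL 0.1092 rows 4.0 tilt [ 0.0016  0.0024 -1.    ]
```

step_arm(
  targets=[0.015,-0.03,0.01,0.1,0.025,-0.06,0.03,0.109,0.036,-0.088,0.06,0.109,0.036,-0.088,0.085,0.109,0.036,-0.088,0.105,0.109,0.036,-0.088,0.114,0.109,0.036,-0.088,0.114,0.109,0.036,-0.088,0.114,0.109],
)

```text
t: 16.5
tool_pos: [0.5421, 0.2271, 0.1286]
tool_rot: [-3.14, -0.011, 0.001]
contact_force: [-1.0, 0.2, 0.1]
opening: 0.0449
```

```bash
python3 go.py 0.543 0.2275 0.057 0.4; python3 snap.py v11 240 100 100 100
```

```text
pos [0.5421 0.2271 0.1286] yaw 0.39 q [0.27 0.05 1.79 0.   1.3  0.26] f [-1.   0.2  0.1] op 0.0449 t 16.5
SHIFT [ 0.001  -0.0002  0.0716] ROLL -0.0002 rows 2.0 tilt [-8.0e-04  1.7e-03 -1.0e+00]
```

View pics/v11.png

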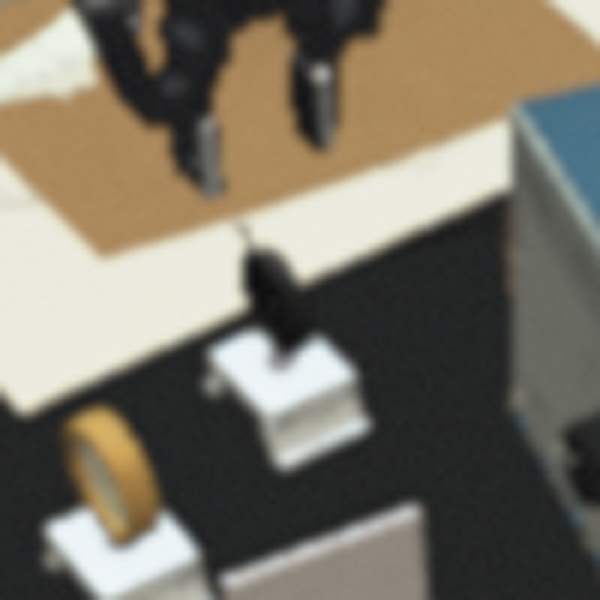

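step_arm(
  targets=[0.001,0,0.02,0,0.001,0,0.04,0,0.001,0,0.055,0,0.001,0,0.07,0,0.001,0,0.071,0,0.001,0,0.071,0],
)

```text
t: 17.1
tool_pos: [0.5454, 0.2275, 0.061]
tool_rot: [-3.138, -0.009, -0.007]
contact_force: [-0.1, 0.4, 0.9]
opening: 0.0451
```

step_arm(
  targets=[0,0,0,0,0,0,0,0,0,0,0,0,0,0,0,0,0,0,0,0,0,0,0,0],
  grip=0.0,
  force=60,
)

```text
t: 17.6
tool_pos: [0.5465, 0.2279, 0.0626]
tool_rot: [-3.138, -0.01, -0.011]
contact_force: [-0.5, 0.6, 5.2]
opening: 0.0082
```

```bash
python3 go.py 0.543 0.2275 0.2 0.4; python3 snap.py v12 240 100 100 100
```

```text
pos [0.5465 0.2279 0.0626] yaw 0.35 q [0.27 0.13 1.82 0.   1.18 0.26] f [-0.5  0.6  5.2] op 0.0082 t 17.6
SHIFT [-0.0026 -0.0002 -0.1374] ROLL -0.0009 rows 4.0 tilt [ 0.007  0.004 -1.   ]
```

View pics/v12.png

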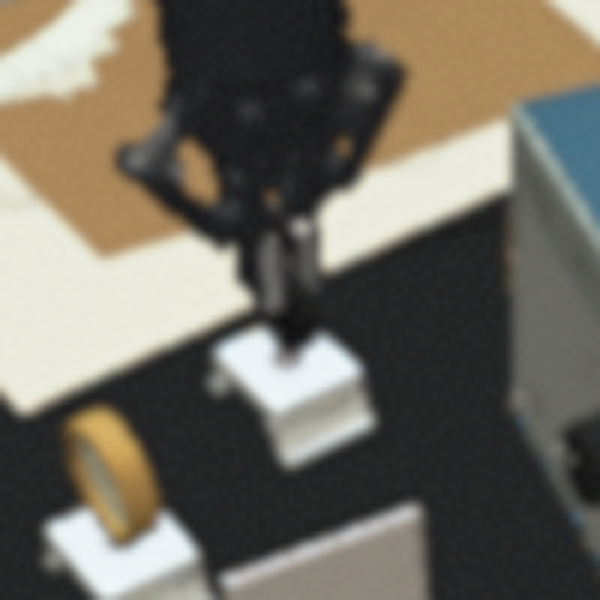

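step_arm(
  targets=[0,0,-0.02,0,0,0,-0.05,0,0,0,-0.09,0,0,0,-0.13,0,0,0,-0.16,0,0,0,-0.18,0,0,0,-0.18,0],
)

```text
t: 18.28
tool_pos: [0.5477, 0.2279, 0.2489]
tool_rot: [-3.135, -0.01, -0.026]
contact_force: [0.8, -0.2, 0.1]
opening: 0.0087
```

```bash
python3 go.py 0.451 -0.0085 0.24 82.9; python3 snap.py v13 230 30 120 120
```

```text
pos [0.5477 0.2279 0.2489] yaw 0.35 q [ 0.27 -0.04  1.68  0.    1.49  0.26] f [ 0.8 -0.2  0.1] op 0.0087 t 18.28
SHIFT [-0.0983  0.2358  0.0058] ROLL -1.4407 rows 12.0 tilt [ 0.0165  0.0065 -0.9998]
```

View pics/v13.png

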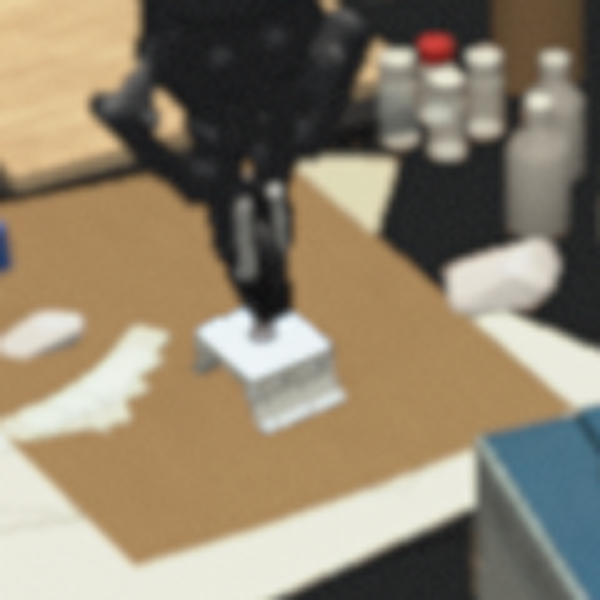

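step_arm(
  targets=[-0.005,0.01,0,-0.1,-0.01,0.03,0,-0.22,-0.02,0.05,0,-0.34,-0.03,0.075,0,-0.46,-0.04,0.1,0,-0.58,-0.052,0.125,0,-0.7,-0.063,0.15,0,-0.82,-0.073,0.175,0,-0.94,-0.083,0.2,0,-1.06,-0.092,0.22,0,-1.18,-0.098,0.236,0.005,-1.3,-0.098,0.236,0.006,-1.41],
)

```text
t: 19.38
tool_pos: [0.4462, -0.0114, 0.2307]
tool_rot: [-2.382, -2.044, -0.005]
contact_force: [-0.1, 0.4, -1.5]
opening: 0.0087
```

```bash
python3 go.py 0.451 -0.0085 0.12 82.9
```

```text
pos [ 0.4462 -0.0114  0.2307] yaw 81.28 q [-0.2  -0.4   2.01  0.    1.53 -1.61] f [-0.1  0.4 -1.5] op 0.0087 t 19.38
SHIFT [0.0031 0.0043 0.1108] ROLL -0.0284 rows 3.0 tilt [ 9.0e-04  3.9e-03 -1.0e+00]
```

step_arm(
  targets=[0.003,0.004,0.02,-0.028,0.003,0.004,0.045,-0.028,0.003,0.004,0.07,-0.028,0.003,0.004,0.09,-0.028,0.003,0.004,0.105,-0.028,0.003,0.004,0.111,-0.028,0.003,0.004,0.111,-0.028,0.003,0.004,0.111,-0.028],
)

```text
t: 20.05
tool_pos: [0.4499, -0.0085, 0.1186]
tool_rot: [-2.352, -2.076, -0.003]
contact_force: [-0.4, -0.6, -0.5]
opening: 0.0087
```

```bash
python3 go.py 0.451 -0.0085 0.075 82.9; python3 snap.py v14 255 150 120 120
```

```text
pos [ 0.4499 -0.0085  0.1186] yaw 82.88 q [-0.19 -0.29  2.12  0.    1.31 -1.63] f [-0.4 -0.6 -0.5] op 0.0087 t 20.05
SHIFT [-0.0001  0.0012  0.0436] ROLL -0.0003 rows 2.0 tilt [-0.0016  0.0043 -1.    ]
```

View pics/v14.png

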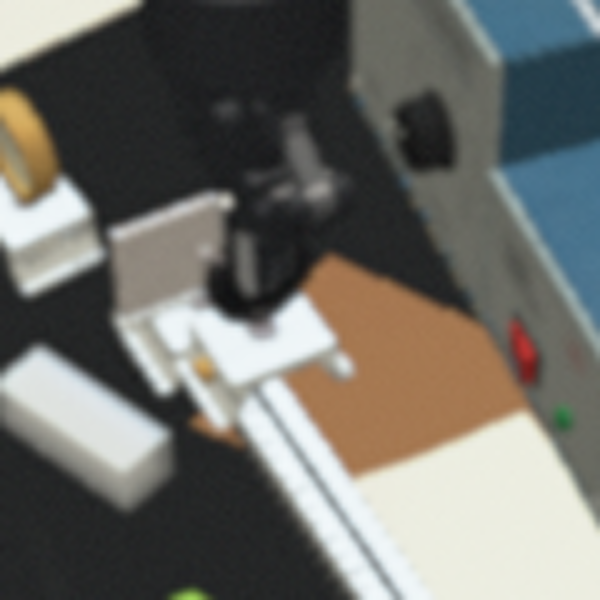

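step_arm(
  targets=[0,0.001,0.012,0,0,0.001,0.024,0,0,0.001,0.034,0,0,0.001,0.04,0,0,0.001,0.043,0,0,0.001,0.044,0,0,0.001,0.044,0],
)

```text
t: 20.73
tool_pos: [0.4522, -0.0086, 0.0762]
tool_rot: [-2.354, -2.078, -0.006]
contact_force: [-0.4, 0.2, -0.9]
opening: 0.0083
```

```bash
python3 go.py 0.451 -0.0085 0.0705 82.9; python3 snap.py v15 255 150 120 120
```

```text
pos [ 0.4522 -0.0086  0.0762] yaw 82.88 q [-0.19 -0.22  2.14  0.    1.22 -1.63] f [-0.4  0.2 -0.9] op 0.0083 t 20.73
SHIFT [-0.     -0.0012  0.0057] ROLL -0.0003 rows 1.0 tilt [ 0.0015  0.0038 -1.    ]
```

View pics/v15.png

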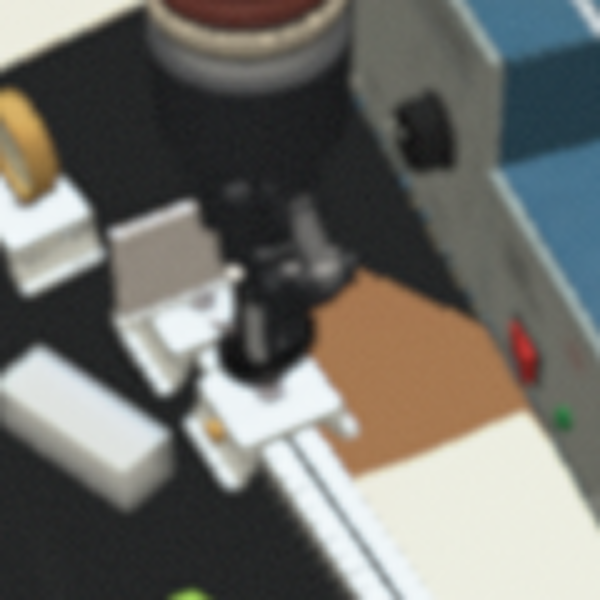

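step_arm(
  targets=[0,-0.001,0.001,0,0,-0.001,0.003,0,0,-0.001,0.004,0,0,-0.001,0.006,0,0,-0.001,0.006,0,0,-0.001,0.006,0],
)

```text
t: 21.33
tool_pos: [0.4517, -0.0086, 0.0708]
tool_rot: [-2.354, -2.079, -0.007]
contact_force: [0.4, -0.0, -0.5]
opening: 0.0087
```

step_arm(
  targets=[0,0,0.001,0,0,0,0.002,0,0,0,0.002,0,0,0,0.003,0,0,0,0.003,0],
)

```text
t: 21.75
tool_pos: [0.4522, -0.0086, 0.0706]
tool_rot: [-2.354, -2.079, -0.006]
contact_force: [-8.4, 1.0, 15.1]
opening: 0.0085
```

Contact at 0.0706 as computed; release and rise.

step_arm(
  targets=[0,0,-0.001,0,0,0,-0.001,0,0,0,-0.001,0,0,0,-0.001,0],
  grip=0.04,
)

```text
t: 22.08
tool_pos: [0.452, -0.0086, 0.0713]
tool_rot: [-2.354, -2.078, -0.005]
contact_force: [0.2, 0.2, 0.1]
opening: 0.0398
```

step_arm(
  targets=[0,0,-0.02,0,0,0,-0.045,0,0,0,-0.08,0,0,0,-0.12,0,0,0,-0.15,0,0,0,-0.16,0,0,0,-0.16,0],
)

```text
t: 22.67
tool_pos: [0.4536, -0.0095, 0.2348]
tool_rot: [2.352, 2.077, 0.012]
contact_force: [0.3, -0.5, -0.3]
opening: 0.04
```

```bash
python3 go.py 0.432 0.172 0.2 0.4; python3 snap.py v16 255 150 120 120;  python3 - <<'E'
from h import *
p=pickle.load(open('v16.pkl','rb'))[0]
for c in ((.452,-.009),(.432,.172)):
    P=cloud(p).reshape(-1,3); P=P[np.isfinite(P[:,0])]
    P=P[(np.hypot(P[:,0]-c[0],P[:,1]-c[1])<.04)]
    for lo,hi in ((.029,.039),(.048,.12)):
        a=P[(P[:,2]>lo)&(P[:,2]<hi)]
        if len(a)>5: print(len(a),cv2.minAreaRect((a[:,:2]*1000).astype(np.float32)),a[:,2].max())
E
```

```text
pos [ 0.4536 -0.0095  0.2348] yaw 82.9 q [-0.19 -0.39  1.99  0.    1.53 -1.63] f [ 0.3 -0.5 -0.3] op 0.04 t 22.67
SHIFT [ 0.1773 -0.0441  0.035 ] ROLL 1.4398 rows 12.0 tilt [ 0.008   0.0024 -1.    ]
264 ((452.4999084472656, -10.710391998291016), (44.77484130859375, 50.60893630981445), 80.79862213134766) 0.03863204083051199
290 ((450.4531555175781, -10.131464958190918), (12.295442581176758, 47.6823844909668), 81.12309265136719) 0.09401449250058917
17 ((427.37957763671875, 172.72299194335938), (5.336650848388672, 30.41594123840332), 0.23686230182647705) 0.038819557772864326
199 ((432.3497619628906, 171.6916046142578), (55.430511474609375, 15.024164199829102), 88.4360122680664) 0.08747775893091896
```

View pics/v16.png

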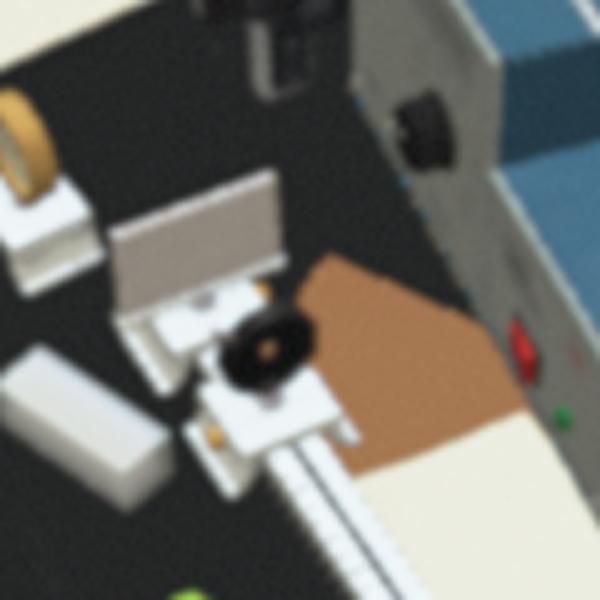

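Stop is seated. Now the lens at (0.432, 0.172).

step_arm(
  targets=[0.01,-0.002,0,0.12,0.03,-0.007,0,0.24,0.05,-0.012,0,0.36,0.07,-0.017,0,0.48,0.09,-0.022,0.01,0.6,0.11,-0.027,0.02,0.72,0.13,-0.032,0.03,0.84,0.15,-0.037,0.035,0.96,0.165,-0.041,0.035,1.08,0.177,-0.044,0.035,1.2,0.177,-0.044,0.035,1.32,0.177,-0.044,0.035,1.44],
  grip=0.05,
)

```text
t: 23.77
tool_pos: [0.4274, 0.1725, 0.1917]
tool_rot: [-3.139, -0.004, 0.01]
contact_force: [-0.0, -0.2, 0.1]
opening: 0.0502
```

```bash
python3 go.py 0.432 0.172 0.12 0.4
```

```text
pos [0.4274 0.1725 0.1917] yaw 0.14 q [ 0.22 -0.33  2.02  0.    1.45  0.22] f [-0.  -0.2  0.1] op 0.0502 t 23.77
SHIFT [0.005  0.0006 0.0716] ROLL -0.0045 rows 2.0 tilt [-0.0064  0.0025 -1.    ]
```

step_arm(
  targets=[0.005,0.001,0.02,-0.004,0.005,0.001,0.045,-0.004,0.005,0.001,0.075,-0.004,0.005,0.001,0.1,-0.004,0.005,0.001,0.12,-0.004,0.005,0.001,0.132,-0.004,0.005,0.001,0.135,-0.004,0.005,0.001,0.135,-0.004],
)

```text
t: 24.43
tool_pos: [0.4287, 0.1711, 0.0531]
tool_rot: [-3.14, -0.01, 0.021]
contact_force: [0.0, 0.6, 0.7]
opening: 0.0505
```

```bash
python3 go.py 0.432 0.172 0.057 0.4; python3 snap.py v17 210 130 100 100
```

```text
pos [0.4287 0.1711 0.0531] yaw 0.37 q [ 0.22 -0.15  2.13  0.    1.18  0.21] f [0.  0.6 0.7] op 0.0505 t 24.43
SHIFT [ 0.0033 -0.0009 -0.0039] ROLL -0.0006 rows 1.0 tilt [-0.0133  0.001  -0.9999]
```

View pics/v17.png

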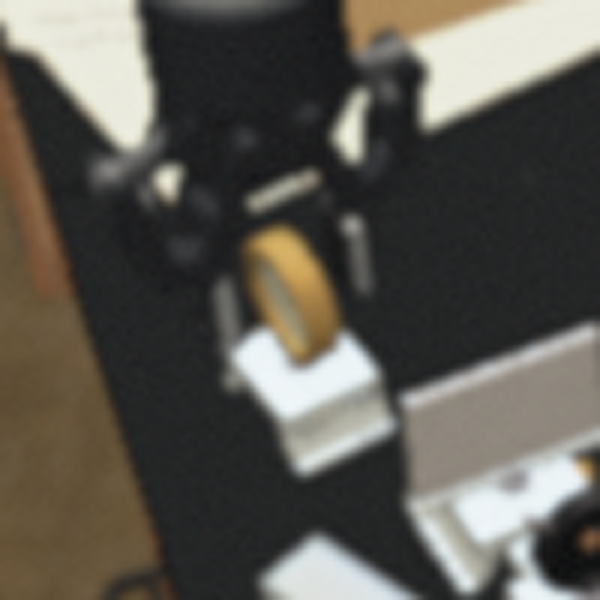

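step_arm(
  targets=[0.003,-0.001,-0.004,0,0.003,-0.001,-0.004,0,0.003,-0.001,-0.004,0],
)

```text
t: 24.78
tool_pos: [0.4354, 0.173, 0.0616]
tool_rot: [-3.139, -0.01, 0.008]
contact_force: [0.1, -0.4, 0.2]
opening: 0.0503
```

step_arm(
  targets=[0,0,0,0,0,0,0,0,0,0,0,0,0,0,0,0,0,0,0,0,0,0,0,0],
  grip=0.0,
  force=60,
)

```text
t: 25.28
tool_pos: [0.4355, 0.1731, 0.0618]
tool_rot: [-3.139, -0.01, 0.007]
contact_force: [-0.6, -0.1, 1.8]
opening: 0.0123
```

step_arm(
  targets=[0,0,-0.02,0,0,0,-0.05,0,0,0,-0.09,0,0,0,-0.13,0,0,0,-0.16,0,0,0,-0.18,0,0,0,-0.18,0],
)

```text
t: 25.87
tool_pos: [0.4387, 0.173, 0.2474]
tool_rot: [-3.137, -0.01, -0.007]
contact_force: [1.3, 0.1, -1.3]
opening: 0.0133
```

```bash
python3 go.py 0.443 -0.0755 0.23 82.9; python3 snap.py v18 200 80 120 120
```

```text
pos [0.4387 0.173  0.2474] yaw 0.37 q [ 0.22 -0.34  1.94  0.    1.54  0.21] f [ 1.3  0.1 -1.3] op 0.0133 t 25.87
SHIFT [0.0026 0.2486 0.0162] ROLL -1.4404 rows 12.0 tilt [ 0.0047  0.005  -1.    ]
```

View pics/v18.png

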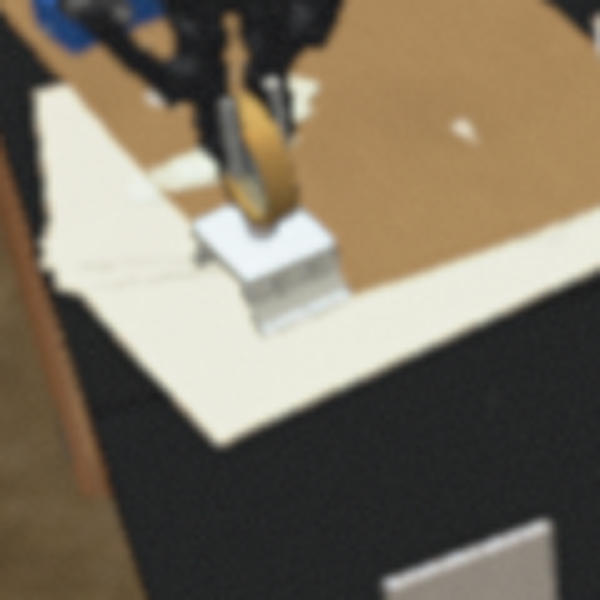

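step_arm(
  targets=[0,0.01,0,-0.1,0,0.03,0,-0.22,0,0.05,0,-0.34,0,0.075,0,-0.46,0,0.1,0,-0.58,0.001,0.125,0,-0.7,0.001,0.15,0,-0.82,0.002,0.175,0,-0.94,0.002,0.2,0,-1.06,0.003,0.225,0.005,-1.18,0.003,0.249,0.01,-1.3,0.003,0.249,0.016,-1.42],
)

```text
t: 26.97
tool_pos: [0.4393, -0.0793, 0.221]
tool_rot: [-2.368, -2.052, 0.008]
contact_force: [-0.2, 0.2, -1.5]
opening: 0.0128
```

```bash
python3 go.py 0.443 -0.0755 0.11 82.9
```

```text
pos [ 0.4393 -0.0793  0.221 ] yaw 81.83 q [-0.35 -0.38  2.02 -0.    1.52 -1.77] f [-0.2  0.2 -1.5] op 0.0128 t 26.97
SHIFT [0.0041 0.0042 0.111 ] ROLL -0.0187 rows 3.0 tilt [-0.0095  0.0028 -1.    ]
```

step_arm(
  targets=[0.004,0.004,0.02,-0.019,0.004,0.004,0.045,-0.019,0.004,0.004,0.07,-0.019,0.004,0.004,0.095,-0.019,0.004,0.004,0.115,-0.019,0.004,0.004,0.13,-0.019,0.004,0.004,0.14,-0.019,0.004,0.004,0.144,-0.019,0.004,0.004,0.144,-0.019],
)

```text
t: 27.72
tool_pos: [0.4407, -0.0749, 0.0744]
tool_rot: [-2.345, -2.072, 0.012]
contact_force: [-0.3, 0.5, -2.1]
opening: 0.013
```

```bash
python3 go.py 0.443 -0.0755 0.07 82.9; python3 snap.py v19 260 170 130 130
```

```text
pos [ 0.4407 -0.0749  0.0744] yaw 82.92 q [-0.33 -0.22  2.15 -0.    1.23 -1.78] f [-0.3  0.5 -2.1] op 0.013 t 27.72
SHIFT [-0.0003  0.0024  0.0044] ROLL 0.0003 rows 1.0 tilt [-0.0139  0.0043 -0.9999]
```

View pics/v19.png

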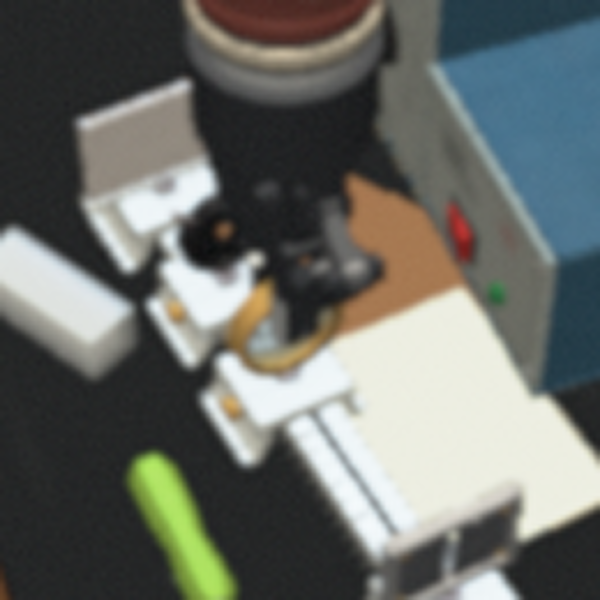

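step_arm(
  targets=[0,0.002,0.001,0,0,0.002,0.002,0,0,0.002,0.003,0,0,0.002,0.004,0,0,0.002,0.004,0,0,0.002,0.004,0],
)

```text
t: 28.32
tool_pos: [0.4436, -0.0754, 0.072]
tool_rot: [-2.347, -2.073, 0.01]
contact_force: [-0.0, -0.3, -0.5]
opening: 0.013
```

step_arm(
  targets=[0,0,0.001,0,0,0,0.002,0,0,0,0.002,0,0,0,0.003,0,0,0,0.003,0],
)

```text
t: 28.73
tool_pos: [0.4438, -0.0755, 0.0697]
tool_rot: [-2.347, -2.073, 0.01]
contact_force: [-2.2, 1.0, 2.9]
opening: 0.013
```

step_arm(
  targets=[0,0,0.001,0,0,0,0.002,0,0,0,0.002,0],
)

```text
t: 28.98
tool_pos: [0.444, -0.0756, 0.0697]
tool_rot: [-2.346, -2.073, 0.011]
contact_force: [-6.9, 2.3, 12.7]
opening: 0.0129
```

step_arm(
  targets=[0,0,-0.001,0,0,0,-0.001,0,0,0,-0.001,0,0,0,-0.001,0],
  grip=0.04,
)

```text
t: 29.32
tool_pos: [0.444, -0.0756, 0.0705]
tool_rot: [-2.346, -2.073, 0.011]
contact_force: [-0.4, 1.0, 0.1]
opening: 0.0398
```

step_arm(
  targets=[0,0,-0.02,0,0,0,-0.045,0,0,0,-0.08,0,0,0,-0.12,0,0,0,-0.16,0,0,0,-0.2,0,0,0,-0.22,0],
)

```text
t: 29.9
tool_pos: [0.4482, -0.0769, 0.2962]
tool_rot: [-2.351, -2.077, 0.005]
contact_force: [0.5, -0.7, 1.2]
opening: 0.0395
```

step_arm(
  targets=[0.03,0,0,0,0.06,0,0,0,0.1,0,0,0,0.14,0,0,0,0.18,0,0,0,0.22,0,0,0,0.26,0,0,0,0.3,0,0,0,0.34,0,0,0,0.36,0,0,0,0.36,0,0,0],
)

```text
t: 30.82
tool_pos: [0.492, 0.284, 0.2952]
tool_rot: [-2.345, -2.082, 0.006]
contact_force: [-1.0, -0.6, 0.2]
opening: 0.0397
```

```bash
cat > chk.py <<'E'
from h import *
from scipy.optimize import least_squares
S,T=pickle.load(open('v20.pkl','rb'))
u=np.array([.1238,.9923]);n=np.array([u[1],-u[0]])
for nm,c in dict(gg=(.4205,-.2755),slit=(.428,-.21),lens=(.444,-.076),stop=(.4515,-.009),lamp=(.4105,-.3365),screen=(.4605,.0585)).items():
  for k,p in (('S',S),('T',T)):
    P=cloud(p).reshape(-1,3); P=P[np.isfinite(P[:,0])]
    d=P[:,:2]-c; m=(abs(d@u)<.03)&(abs(d@n)<.05); P=P[m]
    a=P[(P[:,2]>.048)&(P[:,2]<.12)]; sd=P[(P[:,2]>.03)&(P[:,2]<.039)]
    (r,dim,ang)=cv2.minAreaRect((a[:,:2]*1000).astype(np.float32))
    if dim[0]>dim[1]: ang-=90
    # tilt along rail: slope of (d.u) vs z
    q=np.polyfit(a[:,2],(a[:,:2]-c)@u,1)[0]
    rx=r[0]/1000-(.4525+.1247*r[1]/1000)
    print(nm,k,np.round(r,1),np.round(dim,1),'yaw',round(ang%180,1),'zmax',a[:,2].max().round(3),'sadtop',np.round(np.median(sd[:,2]),4),'across',round(rx*1000,1),'slope',round(q,3))
E
python3 snap.py v20 250 150 200 260; python3 chk.py; python3 go.py 0.45 0.2 0.2 0
```

```text
gg S [ 420.9 -276.4] [ 9.9 40.1] yaw 83.8 zmax 0.094 sadtop 0.0325 across 2.9 slope 0.065
gg T [ 421.  -273.2] [ 8.8 38.6] yaw 83.6 zmax 0.099 sadtop 0.0342 across 2.6 slope -0.105
slit S [ 428.3 -210.7] [ 9.6 64.7] yaw 82.7 zmax 0.096 sadtop 0.0328 across 2.0 slope 0.013
slit T [ 428.3 -207.3] [ 8.3 64.1] yaw 82.9 zmax 0.1 sadtop 0.035 across 1.7 slope -0.053
lens S [442.7 -76.8] [15.7 52.1] yaw 83.3 zmax 0.097 sadtop 0.0326 across -0.2 slope 0.086
lens T [443.3 -73. ] [13.9 53.2] yaw 82.7 zmax 0.098 sadtop 0.0346 across -0.1 slope -0.098
stop S [451.2 -10. ] [13.  48.3] yaw 84.1 zmax 0.094 sadtop 0.0327 across -0.1 slope 0.054
stop T [452.   -5.9] [10.2 48.3] yaw 82.8 zmax 0.097 sadtop 0.0349 across 0.3 slope 0.106
lamp S [ 409.  -339.4] [40.5 42.4] yaw 72.0 zmax 0.093 sadtop 0.0329 across -1.1 slope 0.47
lamp T [ 411.9 -333.8] [39.2 43.9] yaw 89.9 zmax 0.098 sadtop 0.0338 across 1.0 slope -0.538
screen S [460.8  57.9] [ 8.9 80.8] yaw 82.1 zmax 0.099 sadtop 0.0328 across 1.1 slope 0.011
screen T [460.4  58.6] [ 5.3 79. ] yaw 82.9 zmax 0.103 sadtop 0.0343 across 0.5 slope 0.045
pos [0.4922 0.2808 0.2956] yaw 83.02 q [ 0.39 -0.11  1.67  0.    1.59 -1.06] f [-0.4 -0.3 -0.3] op 0.0398 t 30.92
SHIFT [-0.0852 -0.0315  0.0958] ROLL 1.4489 rows 12.0 tilt [-6.3e-03  1.0e-04 -1.0e+00]
```

View pics/v20.png

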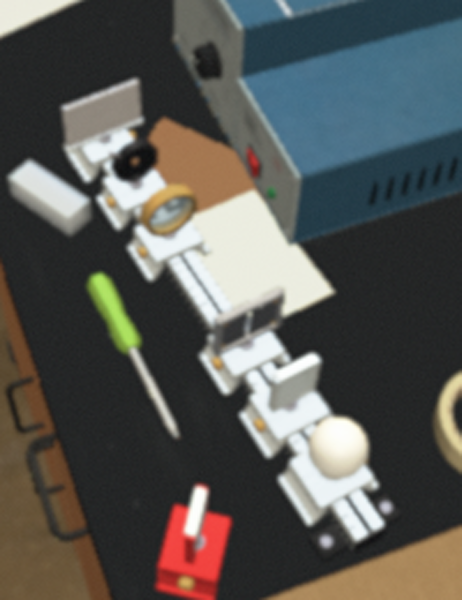

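```bash
python3 -c "
from station import ticket; print(ticket.finish_job())"
```

```text
the job is handed in; nothing more can be done
None
```

I put the slit plate, ground glass, stop and lens on the rail one at a time and handed the job in at about 31 s. I lowered each until I felt contact, then released it. The red look-alike at scene pixel (335, 385) was left alone. I used the white-saddled ground glass at (413, 285).

My last check used the depth from both cameras after release, with the arm drawn well clear:

| Distance along the rail | Measured (mm) | Wanted (mm) |
|---|---|---|
| Slit plate to lamp | 128 | 130 |
| Slit plate to screen | 270 | 270 |
| Ground glass to lamp | 62 | 65 |
| Ground glass to slit plate | 66 | 65 |
| Lens to slit plate | 135 | 135 |
| Lens to screen | 134 | 135 |
| Stop to lens | 67 | 67.5 |
| Stop to screen | 67 | 67.5 |

- **Seating:** the four saddle tops are level with the clamped lamp and screen saddles, so all four are fully down.
- **Squareness:** every holder is within about 1° of the rail direction.
- **Across the rail:** the worst offset is the ground glass, about 3 mm off the centre line (limit 7 mm).
- **Uprightness:** I judged this by eye and from the seating. The lean I tried to measure from depth was too noisy to use.
- **Disagreement:** the two cameras differ by up to about 4 mm along the rail for the holders and about 6 mm for the lamp. I used their average, which is well inside the 15 mm tolerance.
- **Bystanders:** I brought the arm and parts down only at the pick-up and placing spots. The box, screwdriver and tape roll show no movement in the last picture, though I did not measure them.

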